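Load a screw cassette into the indexing carousel and index it

TASK

Take the orange screw cassette out of the supply rack, stand it on the green pad and let go so that you can take it again the other way (the rack leaves only its ends free for the fingers, the pocket only its flanks), and lower it, without dropping it, fully home into the empty carousel pocket at the yellow loading tab. Then turn the carousel, which has a red knob, one click clockwise seen from above, not two and not backwards, and let go. Keep the cassette upright and leave the other cassettes and everything else on the bench where they are.

Things in the scene. Friction and masses are not known exactly. Their poses are not given: they have to be found in the camera images.
- orange_c (a point): centre of the orange screw cassette, the one to load: upright solid box, 62 mm long (x), 40 wide (y), 90 tall (z up), 0.25 to 0.5 kg; the point is 45 mm above its underside. It starts in one of the rack's three slots, its y along the row. There only its ends (40 mm wide faces at +x and -x, 62 mm apart) are free to grip; an 8 mm lip crosses their foot
- blue_c (a point): centre of the blue cassette, same size, another slot of the rack; leave it
- yellow_c (a point): centre of the yellow cassette, same size, another slot of the rack; leave it
- rack: supply rack, fixed, grey: base plate 82 x 162 x 6 mm, three slots in a row along its y, 50 mm apart, parted by 6 mm walls as high as the cassettes (tops 96 mm above the bench), 2 mm clearance on either flank, open at both ends (its +x and -x). Origin: centre of its underside
- pad_top (a point): centre of the top face of the green pad, 90 x 90 mm, 4 mm thick, fixed on the bench; the cassette is stood on it, anywhere well within it and at any yaw, to be taken again. Its z is up
- pocket (a point): where the cassette's centre is when fully home in the empty pocket at the yellow tab (45 mm above the pocket floor, 90 mm above the bench); rides on the wheel. x radially outward, y along the pocket, z up. The cassette stands upright, its 62 mm length along y, either way round. The white end walls at +y and -y leave a 67 mm gap, low lips at +x and -x a 45 mm gap
- load_tab (a point): end of the yellow tab fixed to the carousel's base, just beyond the rim; the pocket to load starts in line with it (the other empty pocket, next anticlockwise, is not to be used)
- knob (a point): grip point of the carousel's red bar knob, on the wheel's axis, 133 mm above the bench. The bar is 60 mm long (along x), 16 mm wide (y), its top 146 mm above the bench, on a 40 mm round column that ends 112 mm above the bench. One with the wheel: turning the knob turns the wheel
- wheel (a joint): turn of the wheel, rad: 0 at the start, grows clockwise seen from above. A sprung detent holds it at every 1.257 rad (72 degrees, one pocket): it resists with up to about 0.5 N m until half-way, then pulls on to the next click and settles there
- tape_c (a point): bystander: yellow tape roll, 70 mm across, 20 mm high, lying flat; centre
- screwdriver_grip (a point): bystander: red screwdriver, 200 mm long; point on its handle
- trim_c (a point): bystander: black trim piece with two arms, 200 mm long, 12 mm thick; centre of its bar
- scanner_c (a point): bystander: black hand scanner lying down, 175 mm long; middle
- stop_c (a point): bystander: yellow stop-button box with a red mushroom head, 110 x 70 x 74 mm; centre of its box
- orange_cassette: the orange cassette itself; origin at the centre of its underside, axes as point orange_c
- carousel: fixed grey base of the carousel, 28 mm high; origin: underside centre, on the wheel's axis. Its wheel (280 mm disc, top = pocket floors 45 mm above the bench) has five pockets 105 mm from the axis. Pocket end walls are 32 mm broad, as high as a seated cassette (135 mm); side lips are 12 mm high, so the flanks stay free for fingers. Three pockets hold grey or green cassettes, part of the wheel

How it is judged:
By the outcome, as a careful person would: the job done as asked, in the order asked, and still so for the second after the job is handed in, with the robot touching nothing.
It also fails if it takes over 61 s, if anything falls off the work surface, if the arm or the gripper's body presses on something with over 40 N, if the wrist force passes 120 N, or if a joint passes its speed limit or range.

ROBOT

A 6-joint arm with a two-finger parallel gripper is mounted at the origin on the work surface. World frame = base frame: x ahead of the robot, y to its left, z up, the work surface at z = 0. Lengths are in m, angles in rad, forces in N, time in s.
With the tool pointing down it reaches from about 0.4 to 0.825 m from the base axis. Payload 7 kg.
Tool frame: the origin (TCP) lies at the very end of the fingers, on their centre line; the grasp point (between the pads) lies 19 mm behind it; z points along the fingers, y is the line along which they close (so a half turn about z gives the same grasp; the last joint's range is limited). The gripper opens to 88 mm and grips with 3 to 60 N. Pads are 19 mm wide; open, the fingers measure 130 mm over their backs; the gripper's body (78 mm by 193 mm) begins 47 mm behind the grasp point.
Start: joints at [1.46, 0.359, 0.012, 0, -1.224, -0.288], TCP at [0.262, 0.622, 0.227] pointing down, gripper open.
Joint ranges: [-3.07, 3.07], [-1.43, 2.12], [-1.02, 1.25], [-3.03, 1.67], [-3.05, -0], [-3.03, 3.03]. Speed limits (rad/s): [2.39, 2.39, 3.01, 3.14, 3.14, 3.14].

INTERFACE

Orientations are given as [roll, pitch, yaw] about the fixed x, y, z axes, in that order (R = Rz(yaw) Ry(pitch) Rx(roll)).
In Python, from station import arm gives the robot as it stands. The module is installed in compiled form; this text tells all that it offers.
- The arm moves only by the shell command python3 -m crank 'ROWS' [FORCE]. ROWS is JSON, a list of rows, each an object of numbers: "dx", "dy", "dz": the shift along the world's x, y, z in m; "twist": the turn about the world's z in degrees; "grip": the opening, from -1 (shut) to 1 (fully open). A call has exactly 5 rows; each row is the pose to reach, as a shift and turn from the pose commanded when the call began; what a row does not reach only later rows make up. A row lasts 1/12 s, in which the tool goes at most 41.7 mm and 7.16 degrees, less where a joint would pass 70% of its speed; a pose out of reach is approached as far as the arm can. A call with a gripper value outside its range is refused whole. The fingers move at their own pace and stop on an object; FORCE is the grip in N (left out, the last holds). Time passes only in rows, so rows that repeat a pose let the fingers close, or fill a call up. It gives the time, the measured TCP pose, the force, the opening and the grip force at its end, in the units of the state.
- arm.get_state(): the state, without advancing time (a new reading comes with each control period).
- arm.grab_frame(name): name is "side" or "top" or "wrist"; returns the picture (384x512x3 uint8, red, green, blue); there is no depth.
- arm.get_calibration(name): a dict with "fx", "fy", "cx", "cy" (pixels), "cam_to_world" (4x4, takes a point from camera to world coordinates); the wrist camera has in their place "tool_from_camera" (4x4, takes a point from camera to tool coordinates, whose origin is the TCP and whose axes are the flange's). Camera axes: x right, y down, z forward; pixel columns grow to the right and rows downward; lengths in m; the calibration is good to about 2 mm. A picture is of the moment at which its call begins: read the wrist's pose just before it. get_calibration takes no time and is no camera call.
- arm.job_done(): hands the job in; it is judged then, once.
The state is a dict: "t": time; "q": joint angles; "qd": joint speeds; "joint_efforts": joint torques, N m; "eef_pos": TCP position; "ee_rot": TCP orientation; "force": force on the tool from outside, world axes, zero at the start; "moment": the same for the moment, N m; "width": finger opening in m; "gripper_force": force on a finger pad.
Only numpy, scipy, OpenCV 4.12 (cv2) and the standard library are available. Lean on these libraries where they do the work, as an engineer would, in place of code of your own. Each camera call takes 0.05 s, during which the arm holds its last target. There are 200 camera calls.

## Working session

There is one attempt and no reset: what is moved stays moved. The work goes in short steps, Python scripts to look and compute and a shell command to move; the robot and the scene stay as the last step left them, time stands still between calls to the robot, and variables do not carry over. Pictures are saved under pics/ and viewed, at most 13 in all, crops included, and the job is handed in when it is done.

```bash
mkdir -p pics
cat > h.py <<'E'
import numpy as np, cv2
from station import arm
from scipy.spatial.transform import Rotation as R
def cam(n):
    c=arm.get_calibration(n)
    if n=='wrist':
        s=arm.get_state(); T=np.eye(4); T[:3,:3]=R.from_euler('xyz',s['ee_rot']).as_matrix(); T[:3,3]=s['eef_pos']
        return c,T@np.array(c['tool_from_camera'])
    return c,np.array(c['cam_to_world'])
def snap(n,f,crop=None,scale=1.5):
    c,T=cam(n); im=arm.grab_frame(n)[:,:,::-1]; cv2.imwrite(f'pics/{f}_raw.png',im)
    np.savez(f'pics/{f}.npz',T=T,k=[c[x] for x in('fx','fy','cx','cy')])
    if crop: im=im[crop[1]:crop[3],crop[0]:crop[2]]
    cv2.imwrite(f'pics/{f}.png',cv2.resize(im,None,fx=scale,fy=scale,interpolation=cv2.INTER_CUBIC))
def px(f,u,v,z):
    d=np.load(f'pics/{f}.npz'); T=d['T'];k=d['k']
    r=T[:3,:3]@np.array([(u-k[2])/k[0],(v-k[3])/k[1],1]); o=T[:3,3]
    return o+r*(z-o[2])/r[2]
def proj(f,p):
    d=np.load(f'pics/{f}.npz'); T=d['T'];k=d['k']; q=np.linalg.inv(T)@np.r_[p,1]
    return k[0]*q[0]/q[2]+k[2],k[1]*q[1]/q[2]+k[3]
E
python3 - <<'E'
from h import *
s=arm.get_state();print(s)
snap('top','top1');snap('side','side1')
for n in('top','side'):print(np.load(f'pics/{n}1.npz')['T'][:3].round(3),np.load(f'pics/{n}1.npz')['k'])
E
```

```text
{'t': 0.0, 'q': array([ 1.46008412e+00,  3.59394853e-01,  1.10679652e-02, -3.64393808e-04,
       -1.22408646e+00, -2.88088499e-01]), 'qd': array([ 9.08496982e-04,  1.62391951e-04, -1.33244906e-03, -2.20092483e-05,
       -9.75709732e-04, -4.42894633e-04]), 'joint_efforts': array([ 7.34117912e-04, -5.82710373e+01,  2.93064415e+01,  6.99800581e+00,
        6.95346709e-03, -1.59070282e-04]), 'eef_pos': array([0.26194957, 0.62157451, 0.22561892]), 'ee_rot': array([ 3.13994494e+00, -1.31039378e-04, -3.98924703e-01]), 'force': array([-0.23061542,  0.5490991 , -0.54788093]), 'moment': array([ 0.04488054, -0.01978802, -0.05048931]), 'gripper_force': 0.0, 'width': 0.08780281317739617}
[[-0.056 -0.976  0.213  0.288]
 [-0.998  0.053 -0.016 -0.069]
 [ 0.004 -0.213 -0.977  1.266]] [429.32769241 429.32769241 256.93649644 190.43218121]
[[ 0.902 -0.287  0.323  0.093]
 [-0.432 -0.615  0.659 -0.941]
 [ 0.009 -0.734 -0.679  0.973]] [420.95106418 420.95106418 258.67293294 190.66627388]
```

View pics/top1.png

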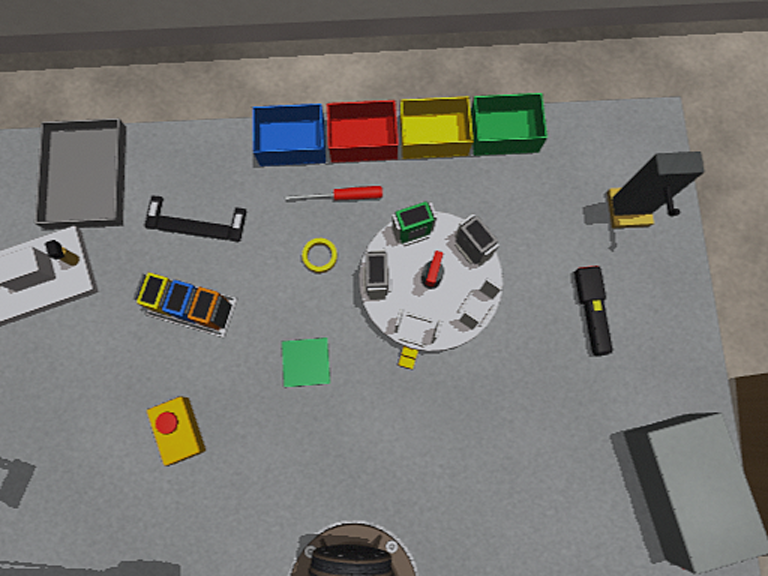

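View pics/side1.png

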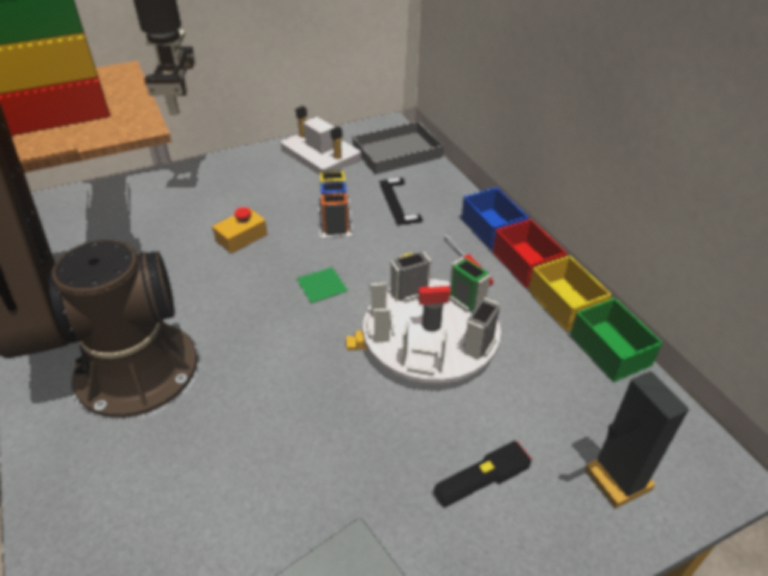

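Run:
```python
from h import *
im=cv2.imread('pics/top1_raw.png')
a=cv2.resize(im[170:270,80:240],None,fx=5,fy=5,interpolation=cv2.INTER_CUBIC)
cv2.imwrite('pics/c1.png',a)
b=cv2.resize(im[135:255,232:342],None,fx=5,fy=5,interpolation=cv2.INTER_CUBIC)
cv2.imwrite('pics/c2.png',b)
```

```text
(no output)
```

View pics/c1.png

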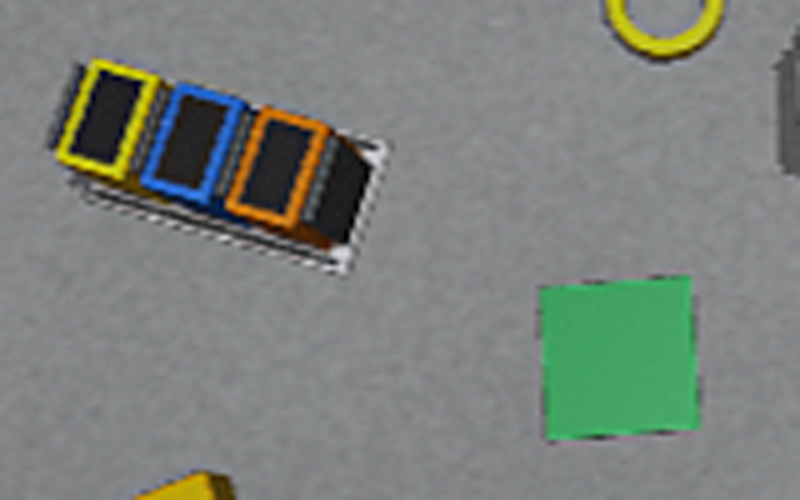

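View pics/c2.png

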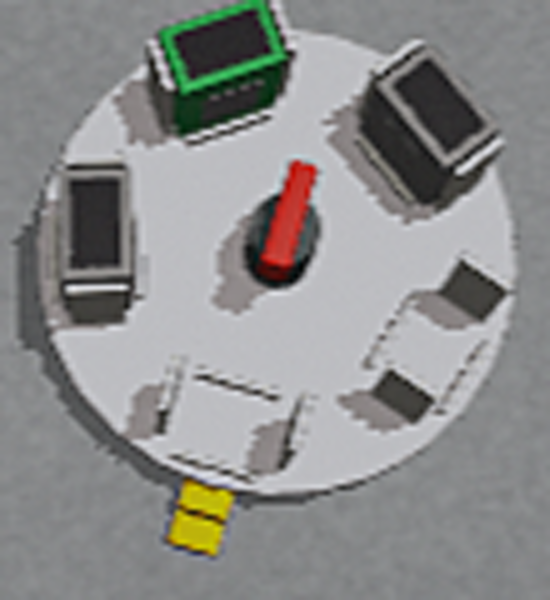

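Top view: orange cassette top centred at crop (281,167), pad centre (620,358), wheel centre about (277,262), pocket about (225,428), knob top (290,220).

Run:
```python
from h import *
A=lambda u,v,z:px('top1',80+u/5,170+v/5,z)
B=lambda u,v,z:px('top1',232+u/5,135+v/5,z)
ang=lambda a,b:np.degrees(np.arctan2(*(b-a)[1::-1]))
o=[A(*p,.096) for p in((262,107),(333,125),(300,228),(228,208))]
print('orange',np.mean(o,0),ang(o[3],o[0]),ang(o[2],o[1]),ang(o[1],o[0]),[np.linalg.norm(o[i]-o[i-1]).round(4) for i in range(4)])
y=[A(*p,.096) for p in((96,60),(162,75),(122,180),(56,162))];print('yellow',np.mean(y,0),'rowdir',ang(np.mean(o,0),np.mean(y,0)),np.linalg.norm(np.mean(o,0)-np.mean(y,0)))
p=[A(*q,.004) for q in((540,288),(692,276),(700,430),(548,440))];print('pad',np.mean(p,0),ang(p[3],p[0]))
w=B(277.5,262,.045);print('wheel',w, B(38,262,.045),B(517,262,.045))
k=[B(302,164,.146),B(274,272,.146)];print('knob',np.mean(k,0),ang(k[1],k[0]),np.linalg.norm(k[0]-k[1]))
l=[B(*q,.057) for q in((195,375),(280,398),(255,482),(170,458))]
print('pocket',np.mean(l,0),ang(l[0],l[1]),ang(l[3],l[2]))
for c in(np.mean(k,0),w):print(ang(c,np.mean(l,0)),np.linalg.norm((c-np.mean(l,0))[:2]))
t=B(190,548,.03);print('tab',t,ang(np.mean(k,0),t))
```

```text
orange [0.52509451 0.24810156 0.096     ] -18.127433542631948 -17.688034623310404 72.52093814467464 [np.float64(0.059), np.float64(0.0413), np.float64(0.0598), np.float64(0.0418)]
yellow [0.55738478 0.34346298 0.096     ] rowdir 71.29341939277981 0.10068000292096169
pad [0.41862402 0.07420672 0.004     ] 1.7593441644362786
wheel [ 0.55858344 -0.1781003   0.045     ] [ 0.56622773 -0.03862943  0.045     ] [ 0.55093203 -0.31770092  0.045     ]
knob [ 0.5602831 -0.1764668  0.146    ] -18.193149100426446 0.06190369942299377
pocket [ 0.46111245 -0.14040399  0.057     ] -108.51415349848 -109.0223959726006
160.01650514569945 0.10552413863393213
158.85632336586 0.10450647973525534
tab [ 0.39685851 -0.11739796  0.03      ] 160.12791408562478
```

```bash
R1='x'
python3 -m crank '[{"dx":0.018,"dy":-0.025,"twist":-5.7,"grip":1},{"dx":0.035,"dy":-0.05,"twist":-11.4,"grip":1},{"dx":0.053,"dy":-0.075,"twist":-17,"grip":1},{"dx":0.07,"dy":-0.1,"twist":-22.7,"grip":1},{"dx":0.088,"dy":-0.125,"twist":-28.4,"grip":1}]' 25
python3 -m crank '[{"dx":0.018,"dy":-0.025,"twist":-5.7,"grip":1},{"dx":0.035,"dy":-0.05,"twist":-11.4,"grip":1},{"dx":0.053,"dy":-0.075,"twist":-17,"grip":1},{"dx":0.07,"dy":-0.1,"twist":-22.7,"grip":1},{"dx":0.088,"dy":-0.125,"twist":-28.4,"grip":1}]'
python3 -m crank '[{"dx":0.018,"dy":-0.025,"twist":-5.7,"grip":1},{"dx":0.035,"dy":-0.05,"twist":-11.4,"grip":1},{"dx":0.053,"dy":-0.075,"twist":-17,"grip":1},{"dx":0.07,"dy":-0.1,"twist":-22.7,"grip":1},{"dx":0.088,"dy":-0.125,"twist":-28.4,"grip":1}]'
python3 - <<'E'
from h import *
snap('wrist','w1');s=arm.get_state();print(s['t'],s['eef_pos'],np.degrees(s['ee_rot']),s['q'])
E
```

```text
0.15 [0.26199353 0.62169931 0.22584365] [ 1.79928720e+02 -8.38873827e-03 -2.28529960e+01] [ 1.46011359e+00  3.59233807e-01  1.12879795e-02 -2.26686137e-04
 -1.22408489e+00 -2.88100220e-01]invalid input at $[0]: expected keys dx, dy, dz, twist, grip
invalid input at $[0]: expected keys dx, dy, dz, twist, grip
invalid input at $[0]: expected keys dx, dy, dz, twist, grip
```

View pics/w1.png

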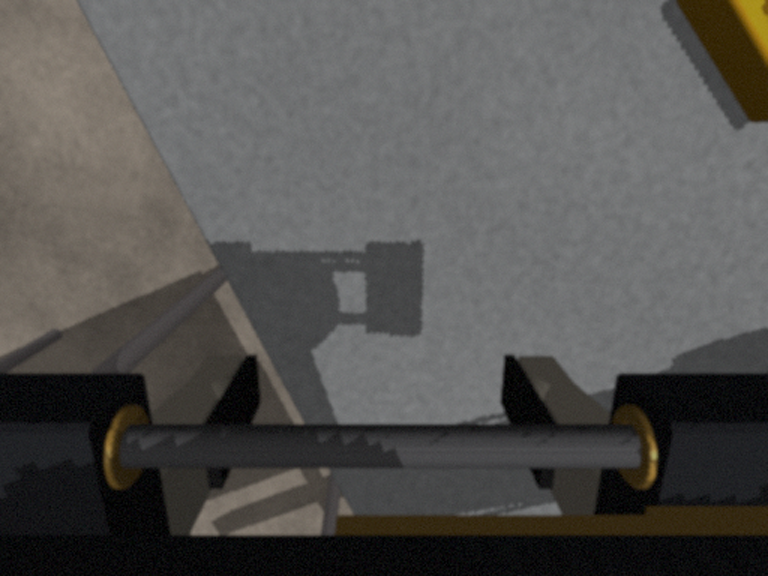

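The moves were refused: every row needs all five keys. The picture only shows the start pose, fingers open over the bench edge.

```bash
python3 -m crank '[{"dx":0.018,"dy":-0.025,"dz":0,"twist":-5.7,"grip":1},{"dx":0.035,"dy":-0.05,"dz":0,"twist":-11.4,"grip":1},{"dx":0.053,"dy":-0.075,"dz":0,"twist":-17,"grip":1},{"dx":0.07,"dy":-0.1,"dz":0,"twist":-22.7,"grip":1},{"dx":0.088,"dy":-0.125,"dz":0,"twist":-28.4,"grip":1}]' 25
python3 -m crank '[{"dx":0.018,"dy":-0.025,"dz":0,"twist":-5.7,"grip":1},{"dx":0.035,"dy":-0.05,"dz":0,"twist":-11.4,"grip":1},{"dx":0.053,"dy":-0.075,"dz":0,"twist":-17,"grip":1},{"dx":0.07,"dy":-0.1,"dz":0,"twist":-22.7,"grip":1},{"dx":0.088,"dy":-0.125,"dz":0,"twist":-28.4,"grip":1}]'
python3 -m crank '[{"dx":0.018,"dy":-0.025,"dz":0,"twist":-5.7,"grip":1},{"dx":0.035,"dy":-0.05,"dz":0,"twist":-11.4,"grip":1},{"dx":0.053,"dy":-0.075,"dz":0,"twist":-17,"grip":1},{"dx":0.07,"dy":-0.1,"dz":0,"twist":-22.7,"grip":1},{"dx":0.088,"dy":-0.125,"dz":0,"twist":-28.4,"grip":1}]'
python3 - <<'E'
from h import *
snap('wrist','w2');s=arm.get_state();print(s['t'],s['eef_pos'],np.degrees(s['ee_rot']),s['q'])
E
```

```text
t: 0.57
eef_pos: [0.3505, 0.4957, 0.2263]
ee_rot: [3.141, -0.0, -0.899]
force: [0.4, 0.7, 1.5]
width: 0.0876
gripper_force: 0.0
t: 0.98
eef_pos: [0.4385, 0.3706, 0.2265]
ee_rot: [3.141, -0.0, -1.395]
force: [0.7, 0.9, -0.4]
width: 0.0876
gripper_force: 0.0
t: 1.4
eef_pos: [0.5266, 0.2456, 0.2265]
ee_rot: [3.141, -0.0, -1.891]
force: [0.5, 1.2, 0.3]
width: 0.0878
gripper_force: 0.0
1.45 [0.52853453 0.24221329 0.22634373] [-1.79986713e+02 -8.77676472e-02 -1.08842053e+02] [ 7.66533298e-01  2.06494281e-01 -2.00247728e-01  9.87368261e-04
 -1.16531032e+00 -1.09577903e+00]
```

View pics/w2.png

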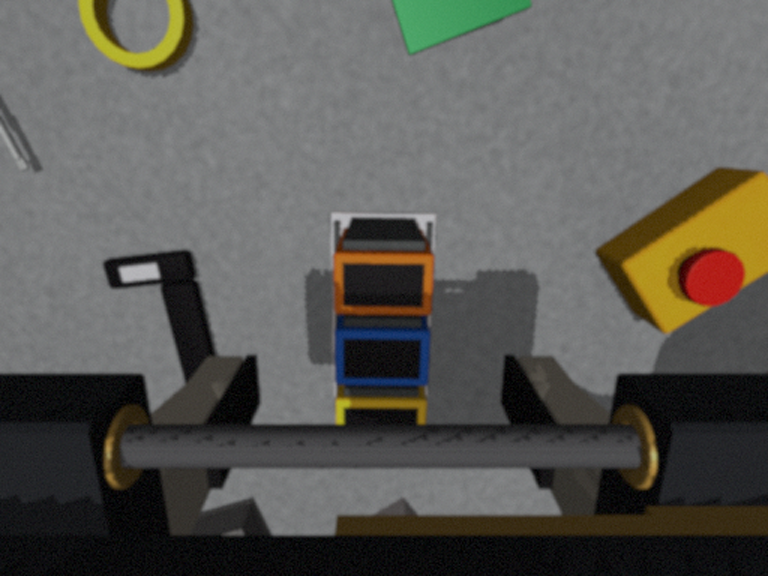

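Orange cassette top at view (333,253)–(434,317), square to the fingers.

Run:
```python
from h import *
s=arm.get_state();print(s['t'],s['eef_pos'],np.degrees(s['ee_rot']))
ang=lambda a,b:np.degrees(np.arctan2(*(b-a)[1::-1]))
o=[px('w2',u/1.5,v/1.5,.096) for u,v in((333,253),(432,252),(434,316),(334,318))]
print(np.mean(o,0),ang(o[0],o[1]),ang(o[3],o[2]),[np.linalg.norm(o[i]-o[i-1]) for i in range(4)])
```

```text
1.45 [0.52853453 0.24221329 0.22634373] [-1.79986713e+02 -8.77676472e-02 -1.08842053e+02]
[0.52531923 0.25068782 0.096     ] 162.23500503508384 162.86036351846843 [np.float64(0.04195825939400836), np.float64(0.059837769501608296), np.float64(0.04131527841005279), np.float64(0.06305118341853717)]
```

```bash
python3 -m crank '[{"dx":-0.001,"dy":0.0025,"dz":-0.02,"twist":0,"grip":1},{"dx":-0.001,"dy":0.0025,"dz":-0.055,"twist":0,"grip":1},{"dx":-0.001,"dy":0.0025,"dz":-0.09,"twist":0,"grip":1},{"dx":-0.001,"dy":0.0025,"dz":-0.11,"twist":0,"grip":1},{"dx":-0.001,"dy":0.0025,"dz":-0.12,"twist":0,"grip":1}]'
python3 -m crank '[{"dx":0,"dy":0,"dz":-0.02,"twist":0,"grip":1},{"dx":0,"dy":0,"dz":-0.035,"twist":0,"grip":1},{"dx":0,"dy":0,"dz":-0.045,"twist":0,"grip":1},{"dx":0,"dy":0,"dz":-0.048,"twist":0,"grip":1},{"dx":0,"dy":0,"dz":-0.048,"twist":0,"grip":1}]'
```

```text
t: 1.87
eef_pos: [0.5234, 0.2481, 0.1031]
ee_rot: [3.139, -0.004, -1.886]
force: [-0.7, 0.2, 0.2]
width: 0.0878
gripper_force: 0.0
t: 2.28
eef_pos: [0.5251, 0.2495, 0.0584]
ee_rot: [3.141, -0.001, -1.886]
force: [-0.5, -0.6, 0.2]
width: 0.0874
gripper_force: 0.0
```

Close, then a gentle start to the lift.

```bash
python3 -m crank '[{"dx":0,"dy":0,"dz":0,"twist":0,"grip":-0.2},{"dx":0,"dy":0,"dz":0,"twist":0,"grip":-0.2},{"dx":0,"dy":0,"dz":0,"twist":0,"grip":-0.2},{"dx":0,"dy":0,"dz":0,"twist":0,"grip":-0.2},{"dx":0,"dy":0,"dz":0,"twist":0,"grip":-0.2}]' 30
python3 -m crank '[{"dx":0,"dy":0,"dz":0,"twist":0,"grip":-0.2},{"dx":0,"dy":0,"dz":0.002,"twist":0,"grip":-0.2},{"dx":0,"dy":0,"dz":0.005,"twist":0,"grip":-0.2},{"dx":0,"dy":0,"dz":0.01,"twist":0,"grip":-0.2},{"dx":0,"dy":0,"dz":0.018,"twist":0,"grip":-0.2}]'
```

```text
t: 2.7
eef_pos: [0.5257, 0.2498, 0.0593]
ee_rot: [-3.141, 0.001, -1.886]
force: [0.0, 0.2, 2.5]
width: 0.0619
gripper_force: 29.9
t: 3.12
eef_pos: [0.5242, 0.2489, 0.076]
ee_rot: [3.14, -0.002, -1.886]
force: [0.0, -0.7, -3.5]
width: 0.0615
gripper_force: 29.9
```

```bash
python3 -m crank '[{"dx":0,"dy":0,"dz":0.015,"twist":0,"grip":-0.2},{"dx":0,"dy":0,"dz":0.04,"twist":0,"grip":-0.2},{"dx":0,"dy":0,"dz":0.07,"twist":0,"grip":-0.2},{"dx":0,"dy":0,"dz":0.09,"twist":0,"grip":-0.2},{"dx":0,"dy":0,"dz":0.1,"twist":0,"grip":-0.2}]'
python3 -m crank '[{"dx":-0.005,"dy":-0.009,"dz":0,"twist":0,"grip":-0.2},{"dx":-0.016,"dy":-0.026,"dz":0,"twist":0,"grip":-0.2},{"dx":-0.031,"dy":-0.052,"dz":0,"twist":0,"grip":-0.2},{"dx":-0.047,"dy":-0.078,"dz":0,"twist":0,"grip":-0.2},{"dx":-0.062,"dy":-0.102,"dz":0,"twist":0,"grip":-0.2}]'
python3 -m crank '[{"dx":-0.015,"dy":-0.025,"dz":0,"twist":0,"grip":-0.2},{"dx":-0.029,"dy":-0.047,"dz":-0.01,"twist":0,"grip":-0.2},{"dx":-0.038,"dy":-0.063,"dz":-0.025,"twist":0,"grip":-0.2},{"dx":-0.043,"dy":-0.071,"dz":-0.045,"twist":0,"grip":-0.2},{"dx":-0.044,"dy":-0.073,"dz":-0.065,"twist":0,"grip":-0.2}]'
```

```text
t: 3.53
eef_pos: [0.5262, 0.2502, 0.1803]
ee_rot: [-3.139, 0.004, -1.885]
force: [0.2, -0.1, -3.9]
width: 0.0618
gripper_force: 29.9
t: 3.95
eef_pos: [0.4608, 0.1454, 0.1749]
ee_rot: [3.139, -0.002, -1.886]
force: [-0.1, -0.3, -3.0]
width: 0.0621
gripper_force: 29.9
t: 4.37
eef_pos: [0.4167, 0.0722, 0.1104]
ee_rot: [3.141, -0.0, -1.887]
force: [0.4, 0.2, -4.3]
width: 0.062
gripper_force: 29.9
```

```bash
python3 -m crank '[{"dx":0.001,"dy":0.001,"dz":-0.018,"twist":0,"grip":-0.2},{"dx":0.001,"dy":0.001,"dz":-0.034,"twist":0,"grip":-0.2},{"dx":0.001,"dy":0.001,"dz":-0.044,"twist":0,"grip":-0.2},{"dx":0.001,"dy":0.001,"dz":-0.05,"twist":0,"grip":-0.2},{"dx":0.001,"dy":0.001,"dz":-0.052,"twist":0,"grip":-0.2}]'
python3 -m crank '[{"dx":0,"dy":0,"dz":0,"twist":0,"grip":-0.2},{"dx":0,"dy":0,"dz":-0.001,"twist":0,"grip":-0.2},{"dx":0,"dy":0,"dz":-0.002,"twist":0,"grip":-0.2},{"dx":0,"dy":0,"dz":-0.0025,"twist":0,"grip":-0.2},{"dx":0,"dy":0,"dz":-0.003,"twist":0,"grip":-0.2}]'
```

```text
t: 4.78
eef_pos: [0.4187, 0.0745, 0.0581]
ee_rot: [3.14, -0.002, -1.886]
force: [0.7, -0.2, -4.9]
width: 0.0618
gripper_force: 29.9
t: 5.2
eef_pos: [0.4205, 0.0757, 0.0572]
ee_rot: [-3.141, 0.001, -1.886]
force: [-4.3, -0.3, 11.4]
width: 0.062
gripper_force: 29.9
```

```bash
python3 -m crank '[{"dx":0,"dy":0,"dz":0.001,"twist":0,"grip":1},{"dx":0,"dy":0,"dz":0.001,"twist":0,"grip":1},{"dx":0,"dy":0,"dz":0.001,"twist":0,"grip":1},{"dx":0,"dy":0,"dz":0.001,"twist":0,"grip":1},{"dx":0,"dy":0,"dz":0.001,"twist":0,"grip":1}]'
python3 -m crank '[{"dx":0,"dy":0,"dz":0.01,"twist":0,"grip":1},{"dx":0,"dy":0,"dz":0.03,"twist":0,"grip":1},{"dx":0,"dy":0,"dz":0.05,"twist":0,"grip":1},{"dx":0,"dy":0,"dz":0.06,"twist":5,"grip":1},{"dx":0,"dy":0,"dz":0.06,"twist":10,"grip":1}]'
python3 -m crank '[{"dx":0,"dy":0,"dz":0,"twist":6,"grip":1},{"dx":0,"dy":0,"dz":0,"twist":12,"grip":1},{"dx":0,"dy":0,"dz":0,"twist":18,"grip":1},{"dx":0,"dy":0,"dz":0,"twist":24,"grip":1},{"dx":0,"dy":0,"dz":0,"twist":30,"grip":1}]'
python3 -m crank '[{"dx":0,"dy":0,"dz":0,"twist":6,"grip":1},{"dx":0,"dy":0,"dz":0,"twist":12,"grip":1},{"dx":0,"dy":0,"dz":0,"twist":18,"grip":1},{"dx":0,"dy":0,"dz":0,"twist":24,"grip":1},{"dx":0,"dy":0,"dz":0,"twist":30,"grip":1}]'
python3 -m crank '[{"dx":0,"dy":0,"dz":0,"twist":6,"grip":1},{"dx":0,"dy":0,"dz":0,"twist":12,"grip":1},{"dx":0,"dy":0,"dz":0,"twist":17,"grip":1},{"dx":0,"dy":0,"dz":0,"twist":20,"grip":1},{"dx":0,"dy":0,"dz":0,"twist":20,"grip":1}]'
python3 - <<'E'
from h import *
snap('wrist','w3');s=arm.get_state();print(s['t'],s['eef_pos'],np.degrees(s['ee_rot']))
snap('top','top2');im=cv2.imread('pics/w3_raw.png');im2=cv2.imread('pics/top2_raw.png')[190:290,160:293]
cv2.imwrite('pics/m3.png',np.hstack([cv2.resize(im,(400,300)),cv2.resize(im2,(400,300),interpolation=cv2.INTER_CUBIC)]))
E
```

```text
t: 5.62
eef_pos: [0.4203, 0.0756, 0.0577]
ee_rot: [-3.141, 0.0, -1.886]
force: [-1.6, -0.9, -0.1]
width: 0.0858
gripper_force: 0.0
t: 6.03
eef_pos: [0.4215, 0.0763, 0.1199]
ee_rot: [-3.138, 0.003, -1.707]
force: [1.3, 0.7, 0.6]
width: 0.0876
gripper_force: 0.0
t: 6.45
eef_pos: [0.4201, 0.0755, 0.1176]
ee_rot: [-3.142, -0.0, -1.182]
force: [0.1, 0.5, 0.6]
width: 0.0875
gripper_force: 0.0
t: 6.87
eef_pos: [0.4201, 0.0755, 0.1175]
ee_rot: [3.142, 0.0, -0.659]
force: [0.1, 0.4, 0.2]
width: 0.0874
gripper_force: 0.0
t: 7.28
eef_pos: [0.4201, 0.0755, 0.1175]
ee_rot: [3.142, -0.0, -0.313]
force: [0.6, -0.3, 0.2]
width: 0.0877
gripper_force: 0.0
7.3333 [0.42010942 0.07549836 0.11754369] [ 1.79999249e+02 -1.15214208e-03 -1.81117859e+01]
```

View pics/m3.png

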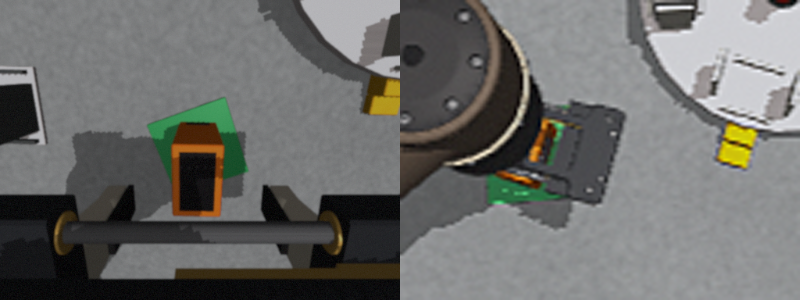

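Cassette upright and square on the pad; its top spans about (172,146)–(222,215) in the left half, between the fingers.

```bash
python3 - <<'E'
from h import *
o=[px('w3',u*1.28,v*1.28,.094) for u,v in((172,151),(222,145),(221,215),(173,216))]
print(np.mean(o,0)); print([proj('w3',p)[0]/1.28 for p in [(0.4201,.0755,.094)]],[proj('w3',p)[1]/1.28 for p in [(0.4201,.0755,.094)]])
E
python3 -m crank '[{"dx":0,"dy":0,"dz":-0.02,"twist":0,"grip":1},{"dx":0,"dy":0,"dz":-0.04,"twist":0,"grip":1},{"dx":0,"dy":0,"dz":-0.052,"twist":0,"grip":1},{"dx":0,"dy":0,"dz":-0.06,"twist":0,"grip":1},{"dx":0,"dy":0,"dz":-0.06,"twist":0,"grip":1}]'
```

```text
[0.41969144 0.07657787 0.094     ]
[np.float64(198.1038369809965)] [np.float64(182.40778114726814)]
t: 7.8
eef_pos: [0.4193, 0.0749, 0.0562]
ee_rot: [3.139, 0.002, -0.317]
force: [-0.4, -0.2, 0.1]
width: 0.0874
gripper_force: 0.0
```

```bash
python3 -m crank '[{"dx":0,"dy":0,"dz":0,"twist":0,"grip":-0.6},{"dx":0,"dy":0,"dz":0,"twist":0,"grip":-0.6},{"dx":0,"dy":0,"dz":0,"twist":0,"grip":-0.6},{"dx":0,"dy":0,"dz":0,"twist":0,"grip":-0.6},{"dx":0,"dy":0,"dz":0,"twist":0,"grip":-0.6}]' 30
python3 -m crank '[{"dx":0,"dy":0,"dz":0,"twist":0,"grip":-0.6},{"dx":0,"dy":0,"dz":0,"twist":0,"grip":-0.6},{"dx":0,"dy":0,"dz":0.005,"twist":0,"grip":-0.6},{"dx":0,"dy":0,"dz":0.015,"twist":0,"grip":-0.6},{"dx":0,"dy":0,"dz":0.03,"twist":0,"grip":-0.6}]'
```

```text
t: 8.22
eef_pos: [0.4204, 0.0757, 0.0581]
ee_rot: [-3.141, -0.001, -0.315]
force: [0.2, 0.0, -0.7]
width: 0.0597
gripper_force: 0.0
t: 8.63
eef_pos: [0.4187, 0.0747, 0.0868]
ee_rot: [3.139, 0.003, -0.316]
force: [0.1, -0.0, -4.1]
width: 0.0398
gripper_force: 29.9
```

```bash
python3 -m crank '[{"dx":0,"dy":0,"dz":0.02,"twist":0,"grip":-0.6},{"dx":0,"dy":0,"dz":0.05,"twist":0,"grip":-0.6},{"dx":0,"dy":0,"dz":0.08,"twist":0,"grip":-0.6},{"dx":0,"dy":0,"dz":0.11,"twist":0,"grip":-0.6},{"dx":0,"dy":0,"dz":0.12,"twist":0,"grip":-0.6}]'
python3 -m crank '[{"dx":0.002,"dy":-0.01,"dz":0,"twist":-5,"grip":-0.6},{"dx":0.005,"dy":-0.025,"dz":0,"twist":-11,"grip":-0.6},{"dx":0.008,"dy":-0.042,"dz":0,"twist":-17,"grip":-0.6},{"dx":0.011,"dy":-0.06,"dz":0,"twist":-24,"grip":-0.6},{"dx":0.014,"dy":-0.077,"dz":0,"twist":-31,"grip":-0.6}]'
python3 -m crank '[{"dx":0.003,"dy":-0.017,"dz":0,"twist":-7,"grip":-0.6},{"dx":0.006,"dy":-0.034,"dz":0,"twist":-14,"grip":-0.6},{"dx":0.009,"dy":-0.051,"dz":0,"twist":-21,"grip":-0.6},{"dx":0.012,"dy":-0.067,"dz":0,"twist":-28,"grip":-0.6},{"dx":0.015,"dy":-0.082,"dz":0,"twist":-34,"grip":-0.6}]'
python3 -m crank '[{"dx":0.003,"dy":-0.015,"dz":0,"twist":-7,"grip":-0.6},{"dx":0.006,"dy":-0.03,"dz":0,"twist":-14,"grip":-0.6},{"dx":0.009,"dy":-0.045,"dz":0,"twist":-20,"grip":-0.6},{"dx":0.011,"dy":-0.055,"dz":0,"twist":-25,"grip":-0.6},{"dx":0.012,"dy":-0.0575,"dz":0,"twist":-26.6,"grip":-0.6}]'
python3 -m crank '[{"dx":0,"dy":0,"dz":0,"twist":0,"grip":-0.6},{"dx":0,"dy":0,"dz":0,"twist":0,"grip":-0.6},{"dx":0,"dy":0,"dz":0,"twist":0,"grip":-0.6},{"dx":0,"dy":0,"dz":0,"twist":0,"grip":-0.6},{"dx":0,"dy":0,"dz":0,"twist":0,"grip":-0.6}]'
python3 - <<'E'
from h import *
snap('wrist','w4');s=arm.get_state();print(s['t'],s['eef_pos'],np.degrees(s['ee_rot']))
E
```

```text
t: 9.05
eef_pos: [0.4213, 0.076, 0.2118]
ee_rot: [-3.138, -0.004, -0.315]
force: [1.3, 0.5, -4.2]
width: 0.0396
gripper_force: 29.9
t: 9.47
eef_pos: [0.4332, -0.0024, 0.2073]
ee_rot: [3.141, 0.001, -0.862]
force: [-0.2, 0.5, -3.7]
width: 0.0396
gripper_force: 29.8
t: 9.88
eef_pos: [0.4483, -0.0844, 0.2072]
ee_rot: [3.14, 0.0, -1.456]
force: [-0.1, 1.5, -4.4]
width: 0.04
gripper_force: 29.8
t: 10.3
eef_pos: [0.4604, -0.1421, 0.207]
ee_rot: [3.14, -0.001, -1.92]
force: [-0.3, 0.2, -3.9]
width: 0.0397
gripper_force: 29.9
t: 10.72
eef_pos: [0.461, -0.1405, 0.2076]
ee_rot: [-3.142, 0.0, -1.912]
force: [0.9, -0.1, -4.4]
width: 0.0398
gripper_force: 29.9
10.7667 [ 0.46106625 -0.14055237  0.20763723] [-1.79996115e+02  7.52344836e-03 -1.09572710e+02]
```

View pics/w4.png

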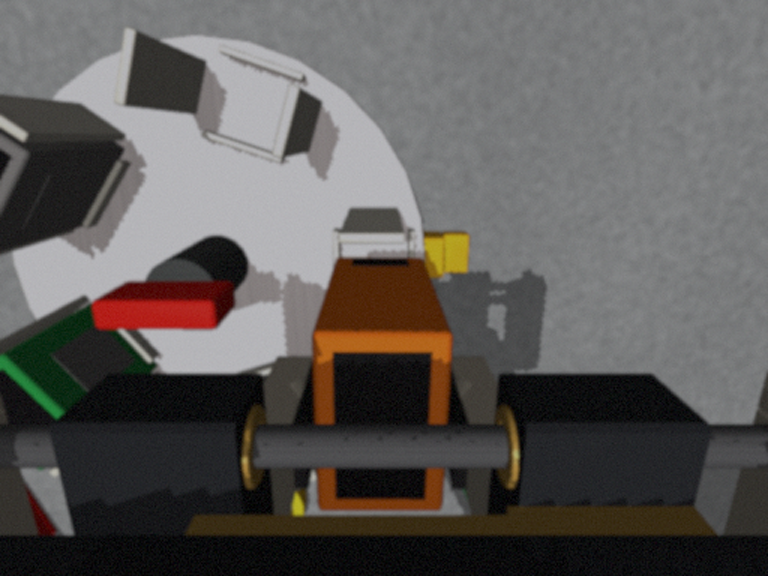

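Cassette held square; the far end wall of the pocket shows at about (335–413, 208–242), just beyond its foot at v≈262; knob at (163,305). I overlay the expected outlines on a crop.

Run:
```python
from h import *
im=cv2.imread('pics/w4_raw.png'); x0,y0,S=190,125,6
c=cv2.resize(im[y0:y0+100,x0:x0+130],None,fx=S,fy=S,interpolation=cv2.INTER_CUBIC)
def frame(o,a,p):
    a=np.radians(a);return np.r_[np.array(o)+np.array([[np.cos(a),-np.sin(a)],[np.sin(a),np.cos(a)]])@p[:2],p[2]]
def draw(o,a,pts,col):
    q=np.array([proj('w4',frame(o,a,np.array(p))) for p in pts]);print((q*1.5).round(1).tolist())
    cv2.polylines(c,[np.int32((q-[x0,y0]+.5)*S)],True,col,1)
P=(.461,-.141);A=160.2
for s in(1,-1): draw(P,A,[(-.016,s*.0335,.135),(.016,s*.0335,.135),(.016,s*.0375,.135),(-.016,s*.0375,.135)],(255,0,0))
for s in(1,-1): draw(P,A,[(s*.0225,-.03,.057),(s*.0225,.03,.057)],(0,255,0))
T=(.46107,-.14055);z=.2076-.052
draw(T,160.43,[(-.02,-.031,z),(.02,-.031,z),(.02,.031,z),(-.02,.031,z)],(0,0,255))
z+=.09
draw(T,160.43,[(-.02,-.031,z),(.02,-.031,z),(.02,.031,z),(-.02,.031,z)],(0,0,255))
K=(.5597,-.177)
draw(K,160.2,[(-.03,-.008,.146),(.03,-.008,.146),(.03,.008,.146),(-.03,.008,.146)],(0,0,255))
cv2.imwrite('pics/o4.png',c)
```

```text
[[345.2, 243.7], [411.8, 244.0], [412.0, 235.7], [345.1, 235.5]]
[[347.5, 369.9], [408.8, 370.1], [408.6, 377.0], [347.6, 376.8]]
[[412.0, 312.5], [414.2, 223.7]]
[[345.0, 312.3], [343.3, 223.4]]
[[336.9, 385.7], [420.1, 385.6], [423.6, 260.2], [333.0, 260.2]]
[[312.1, 529.3], [443.4, 529.3], [452.6, 341.8], [302.2, 341.8]]
[[99.2, 331.0], [223.2, 331.4], [220.0, 300.1], [93.4, 299.6]]
```

View pics/o4.png

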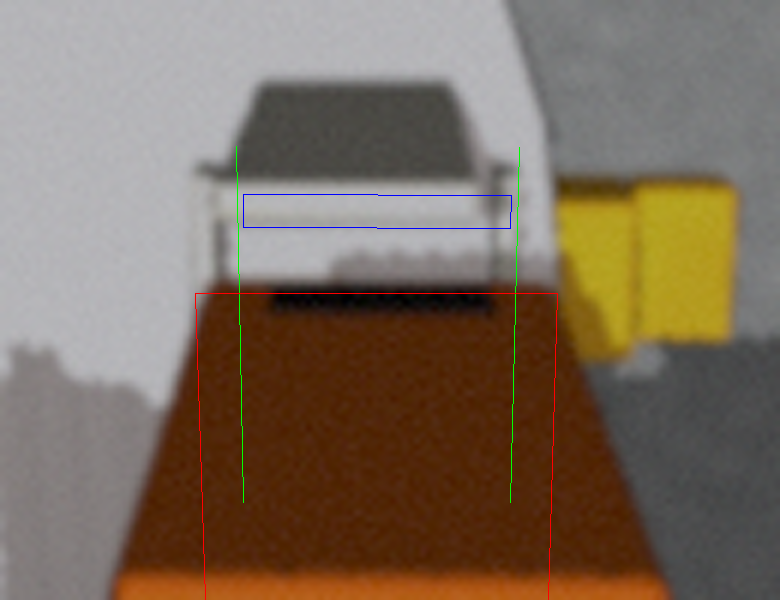

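Run:
```python
from h import *
im=cv2.imread('pics/w4_raw.png').astype(int); g=im.mean(2).round().astype(int)
for v in(141,146,152,155,158,160,162,165,168): print(v,list(zip(range(218,292,1),g[v,218:292]))[0][0],' '.join(map(str,g[v,218:292])))
r=(im[:,:,2]>150)&(im[:,:,1]<70)&(im[:,:,0]<70); ys,xs=np.nonzero(r[150:260,:200]);print('red',xs.min(),xs.max(),ys.min()+150,ys.max()+150)
m=r[150:260,:200].astype(np.uint8); print(cv2.minAreaRect(cv2.findNonZero(m)))
o=(im[:,:,2]>60)&(im[:,:,0]<30)&(im[:,:,2]>im[:,:,0]*2.5)
for v in(178,185,200,215,225,235,250,290,320):
    x=np.nonzero(o[v,190:320])[0]+190; print(v,x.min(),x.max())
x=np.nonzero(o[150:250,225])[0]+150;print('col225',x.min(),'col285',np.nonzero(o[150:250,282])[0].min()+150)
```

```text
141 218 181 180 182 182 180 184 182 183 181 182 182 183 178 157 114 84 71 72 73 71 68 71 71 70 72 72 72 70 70 73 73 69 70 73 71 69 72 70 73 71 73 72 72 73 72 68 79 102 135 165 177 182 180 183 182 181 182 181 183 180 165 132 112 117 119 121 122 121 121 120 124 122 121 127
146 218 181 182 183 180 182 181 183 183 180 179 172 149 112 82 74 73 74 70 73 74 74 69 75 73 74 72 70 76 71 75 74 73 69 73 74 71 71 70 73 73 73 71 72 73 68 74 72 73 87 107 136 157 176 181 182 181 182 182 184 180 180 175 150 112 109 119 125 122 122 125 125 122 122 126
152 218 180 181 182 175 158 136 122 127 126 117 94 77 69 71 71 69 69 73 71 72 72 74 71 74 72 72 73 73 71 73 72 73 71 73 72 76 74 73 71 73 70 74 72 69 70 71 70 71 74 76 92 119 129 125 117 116 129 143 163 179 183 180 164 134 114 114 121 122 118 118 119 118 121 122
155 218 182 181 182 175 170 167 161 142 131 128 128 127 129 129 130 131 132 128 129 131 127 131 127 131 128 129 130 130 123 126 129 127 130 129 128 130 129 129 128 127 130 127 130 130 127 125 130 131 128 131 127 128 124 112 103 119 147 161 169 177 182 184 172 140 93 59 57 62 61 64 63 63 63 62
158
[... 1165 characters left out ...]
0 132 127 123 122 126 123 126 125 122
168 218 183 184 179 171 169 177 176 149 120 135 166 182 180 181 184 182 180 182 182 182 180 182 181 184 185 180 172 157 144 136 135 131 128 134 137 139 139 132 130 134 137 137 139 133 131 133 138 140 136 133 130 131 131 118 100 106 119 117 122 136 138 139 143 142 122 98 92 103 120 123 125 125 127 125
red 62 142 201 218
((102.0, 59.5), (17.0, 80.0), 90.0)
178 224 302
185 222 286
200 217 291
215 212 297
225 209 300
235 210 300
250 209 299Traceback (most recent call last):
  File "<stdin>", line 8, in <module>
    return umr_minimum(a, axis, None, out, keepdims, initial, where)
ValueError: zero-size array to reduction operation minimum which has no identity
```

Run:
```python
from h import *
from scipy.optimize import least_squares
a=np.radians(160.43);ex=np.array([np.cos(a),np.sin(a),0]);ey=np.array([-ex[1],ex[0],0]);T=np.array([.46107,-.14055,.2076])
pt=lambda b,x,y,z:T+ex*(b[0]+x)+ey*(b[1]+y)+np.array([0,0,b[2]+z])
def res(b):
    A=proj('w4',pt(b,-.02,.031,.038));B=proj('w4',pt(b,.02,.031,.038));C=proj('w4',pt(b,-.02,-.031,.038));D=proj('w4',pt(b,.02,-.031,.038));E=proj('w4',pt(b,-.02,.031,-.052));F=proj('w4',pt(b,.02,.031,-.052))
    return [A[0]-209,B[0]-300.5,A[1]-221,B[1]-221,C[1]-338.5,D[1]-338.5,E[1]-172.8,F[1]-172.8,E[0]-224.5+1.5,F[0]-284.5-1.0]
s=least_squares(res,[0,0,0]);print('cassette',s.x*1e3,np.round(s.fun,1))
def rw(b):
    A=proj('w4',pt(b,-.016,.0335,.135-T[2]));B=proj('w4',pt(b,.016,.0335,.135-T[2]));C=proj('w4',pt(b,-.016,.0395,.135-T[2]));D=proj('w4',pt(b,.016,.0395,.135-T[2]))
    return [A[0]-226.5,B[0]-269.7,C[0]-227.5,D[0]-269,A[1]-162.5,B[1]-162.5,C[1]-154.3,D[1]-154.3]
w=least_squares(lambda b:rw([b[0],b[1],0]),[0,0]);print('pocket',w.x*1e3,np.round(w.fun,1))
rk=lambda b:[proj('w4',pt([b[0],b[1],0],-.105,0,.146-T[2]))[i]-(102.,209.5)[i] for i in(0,1)]
k=least_squares(rk,[0,0]);print('via knob',k.x*1e3)
d=w.x-s.x[:2];print('shift',(ex*d[0]+ey*d[1])*1e3)
```

```text
cassette [  1.33456716  -1.76352089 -11.02835056] [-0.4  0.5  0.4  0.4  0.   0.  -0.7 -0.7  2.5 -2.6]
pocket [-2.94029359  0.46033562] [-0.5  0.7 -1.7  1.5  0.1  0.   0.  -0. ]
via knob [-2.91117684  2.04167595]
shift [ 3.28301561 -3.52729085  0.        ]
```

The cassette hangs about 11 mm lower in the grip than planned (fingers closed while lifting) but is firm. Shift, lower slightly and check.

```bash
python3 -m crank '[{"dx":0.0015,"dy":-0.0015,"dz":0,"twist":0,"grip":-0.6},{"dx":0.0032,"dy":-0.0036,"dz":0,"twist":0,"grip":-0.6},{"dx":0.0032,"dy":-0.0036,"dz":-0.003,"twist":0,"grip":-0.6},{"dx":0.0032,"dy":-0.0036,"dz":-0.006,"twist":0,"grip":-0.6},{"dx":0.0032,"dy":-0.0036,"dz":-0.006,"twist":0,"grip":-0.6}]'
python3 - <<'E'
from h import *
snap('wrist','w5',(200,140,310,230),7);s=arm.get_state();print(s['t'],s['eef_pos'],np.degrees(s['ee_rot']))
im=cv2.imread('pics/w5_raw.png');g=im.mean(2).round().astype(int)
for v in(150,154,157,160,163,166,169,172,176,180,190): print(v,' '.join(map(str,g[v,215:300])))
E
```

```text
t: 11.18
eef_pos: [0.4638, -0.1446, 0.2006]
ee_rot: [3.14, -0.0, -1.914]
force: [-1.0, -0.6, -4.3]
width: 0.0399
gripper_force: 29.9
11.2333 [ 0.46391547 -0.14460952  0.2009173 ] [ 1.79932524e+02 -2.18655021e-02 -1.09657442e+02]
150 183 182 182 183 183 182 183 182 181 185 182 182 183 180 182 183 183 178 160 130 90 73 73 73 75 72 72 71 71 71 71 74 70 74 74 72 72 71 72 72 70 70 73 72 72 70 71 72 74 71 69 69 74 72 71 79 99 135 164 179 184 180 183 184 182 184 182 182 178 159 126 113 123 122 123 123 123 127 127 126 125 129 127 127 126
154 185 185 183 183 183 183 181 181 183 182 182 179 181 179 181 180 173 152 114 81 70 72 73 76 71 74 69 71 71 76 69 72 70 72 72 72 72 72 71 74 74 73 71 71 72 74 72 74 73 71 71 72 73 71 72 75 75 92 120 146 166 172 177 178 180 183 184 185 179 170 145 131 127 126 123 126 125 121 123 125 127 125 128 124 126
157 182 183 184 183 185 180 183 183 182 173 157 126 110 108 131 150 145 111 80 75 73 72 74 72 73 73 73 74 75 74 71 74 71 70 73 75 75 72 74 72 74 74 74 77 73 73 74 73 72 72 76 72 73 75 72 73 71 77 92 110 114 102 91 103 122 151 176 182 181 175 150 116 103 103 1
[... 1770 characters left out ...]
5 18 18 19 22 21 21 23 18 26 11 23 14 17 26 22 19 20 21 25 25 29 43 39 44 43 39 41 41 44 47 63 97 122 128 116 105 104 116 121 125 125 123 125 128 123 125 117 106
180 182 183 183 185 180 174 140 91 53 47 43 39 48 43 41 41 43 43 42 45 43 46 42 36 42 47 42 41 39 37 41 42 41 45 43 44 42 42 42 43 44 48 40 43 41 42 43 44 39 49 37 41 38 38 45 46 45 41 39 46 41 43 44 47 43 41 46 37 51 72 97 112 107 95 87 91 96 104 116 119 121 124 124 123 107
190 185 180 170 136 87 52 37 39 47 43 45 38 44 46 41 44 40 38 43 42 40 41 42 40 38 39 41 43 45 44 46 40 38 38 45 44 46 38 38 42 41 45 41 41 42 39 45 44 41 43 44 44 44 40 38 44 39 44 41 40 43 41 48 41 43 42 40 40 38 41 37 43 43 51 62 70 75 73 76 80 83 83 82 84 81
```

View pics/w5.png

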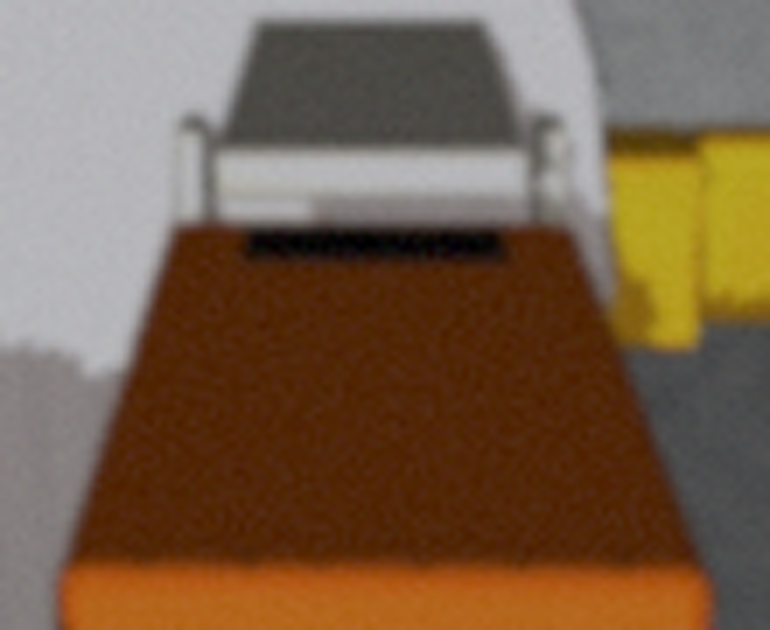

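Run:
```python
from h import *
a=np.radians(160.4);ey=np.array([-np.sin(a),np.cos(a),0]);ex=np.array([np.cos(a),np.sin(a),0])
w=px('w5',252.8,167.5,.135);w2=px('w5',252.8,160.8,.135)
for z in(.136,.138,.140):
    c=px('w5',253.4,171.8,z);print(z,'gap mm',(w-c)@ey*1e3,'wall thick',(w2-w)@ey*1e3,'radial',(w-c)@ex*1e3)
```

```text
0.136 gap mm 2.8556243939817954 wall thick 4.775031740424794 radial -0.41457029035215387
0.138 gap mm 2.371145834992138 wall thick 4.775031740424794 radial -0.4107671591095726
0.14 gap mm 1.8866672760024803 wall thick 4.775031740424794 radial -0.4069640278669914
```

Centred to within half a millimetre (wall gap 2.4 mm of 2.5). Lower, watching the force.

```bash
python3 -m crank '[{"dx":0.0003,"dy":0,"dz":-0.004,"twist":0,"grip":-0.6},{"dx":0.0003,"dy":0,"dz":-0.01,"twist":0,"grip":-0.6},{"dx":0.0003,"dy":0,"dz":-0.016,"twist":0,"grip":-0.6},{"dx":0.0003,"dy":0,"dz":-0.021,"twist":0,"grip":-0.6},{"dx":0.0003,"dy":0,"dz":-0.025,"twist":0,"grip":-0.6}]'
python3 -m crank '[{"dx":0,"dy":0,"dz":-0.008,"twist":0,"grip":-0.6},{"dx":0,"dy":0,"dz":-0.018,"twist":0,"grip":-0.6},{"dx":0,"dy":0,"dz":-0.028,"twist":0,"grip":-0.6},{"dx":0,"dy":0,"dz":-0.036,"twist":0,"grip":-0.6},{"dx":0,"dy":0,"dz":-0.04,"twist":0,"grip":-0.6}]'
```

```text
t: 11.65
eef_pos: [0.4644, -0.1445, 0.1757]
ee_rot: [3.141, -0.0, -1.914]
force: [0.5, 0.8, -3.1]
width: 0.0398
gripper_force: 29.9
t: 12.07
eef_pos: [0.464, -0.1445, 0.1349]
ee_rot: [3.14, -0.0, -1.914]
force: [1.0, 1.2, -3.4]
width: 0.0401
gripper_force: 29.9
```

```bash
python3 -m crank '[{"dx":0,"dy":0,"dz":-0.004,"twist":0,"grip":-0.6},{"dx":0,"dy":0,"dz":-0.009,"twist":0,"grip":-0.6},{"dx":0,"dy":0,"dz":-0.014,"twist":0,"grip":-0.6},{"dx":0,"dy":0,"dz":-0.018,"twist":0,"grip":-0.6},{"dx":0,"dy":0,"dz":-0.02,"twist":0,"grip":-0.6}]'
python3 -m crank '[{"dx":0,"dy":0,"dz":-0.001,"twist":0,"grip":-0.6},{"dx":0,"dy":0,"dz":-0.002,"twist":0,"grip":-0.6},{"dx":0,"dy":0,"dz":-0.003,"twist":0,"grip":-0.6},{"dx":0,"dy":0,"dz":-0.004,"twist":0,"grip":-0.6},{"dx":0,"dy":0,"dz":-0.005,"twist":0,"grip":-0.6}]'
```

```text
t: 12.48
eef_pos: [0.4645, -0.1446, 0.116]
ee_rot: [3.141, -0.0, -1.914]
force: [0.2, 0.3, -3.3]
width: 0.0404
gripper_force: 29.9
t: 12.9
eef_pos: [0.4647, -0.1446, 0.1116]
ee_rot: [-3.141, 0.0, -1.914]
force: [0.0, 0.6, -3.7]
width: 0.0399
gripper_force: 29.9
```

```bash
python3 -m crank '[{"dx":0,"dy":0,"dz":-0.001,"twist":0,"grip":-0.6},{"dx":0,"dy":0,"dz":-0.002,"twist":0,"grip":-0.6},{"dx":0,"dy":0,"dz":-0.003,"twist":0,"grip":-0.6},{"dx":0,"dy":0,"dz":-0.003,"twist":0,"grip":-0.6},{"dx":0,"dy":0,"dz":-0.003,"twist":0,"grip":-0.6}]'
```

```text
t: 13.32
eef_pos: [0.4645, -0.1446, 0.1085]
ee_rot: [3.141, -0.0, -1.914]
force: [0.8, 0.5, -4.1]
width: 0.04
gripper_force: 29.8
```

```bash
python3 -m crank '[{"dx":0,"dy":0,"dz":-0.001,"twist":0,"grip":-0.6},{"dx":0,"dy":0,"dz":-0.002,"twist":0,"grip":-0.6},{"dx":0,"dy":0,"dz":-0.002,"twist":0,"grip":-0.6},{"dx":0,"dy":0,"dz":-0.002,"twist":0,"grip":-0.6},{"dx":0,"dy":0,"dz":-0.002,"twist":0,"grip":-0.6}]'
python3 -m crank '[{"dx":0,"dy":0,"dz":0,"twist":0,"grip":-0.6},{"dx":0,"dy":0,"dz":-0.001,"twist":0,"grip":-0.6},{"dx":0,"dy":0,"dz":-0.001,"twist":0,"grip":-0.6},{"dx":0,"dy":0,"dz":-0.001,"twist":0,"grip":-0.6},{"dx":0,"dy":0,"dz":-0.001,"twist":0,"grip":-0.6}]'
```

```text
t: 13.73
eef_pos: [0.4646, -0.1446, 0.1065]
ee_rot: [3.141, -0.0, -1.914]
force: [0.3, 0.8, -4.9]
width: 0.0402
gripper_force: 29.8
t: 14.15
eef_pos: [0.4646, -0.1446, 0.1055]
ee_rot: [3.142, 0.0, -1.914]
force: [0.6, -0.1, -4.2]
width: 0.0399
gripper_force: 29.8
```

```bash
python3 -m crank '[{"dx":0,"dy":0,"dz":-0.0005,"twist":0,"grip":-0.6},{"dx":0,"dy":0,"dz":-0.001,"twist":0,"grip":-0.6},{"dx":0,"dy":0,"dz":-0.002,"twist":0,"grip":-0.6},{"dx":0,"dy":0,"dz":-0.002,"twist":0,"grip":-0.6},{"dx":0,"dy":0,"dz":-0.002,"twist":0,"grip":-0.6}]'
```

```text
t: 14.57
eef_pos: [0.4645, -0.1446, 0.1035]
ee_rot: [3.141, -0.0, -1.914]
force: [-0.3, 0.2, -5.1]
width: 0.0397
gripper_force: 29.8
```

```bash
python3 -m crank '[{"dx":0,"dy":0,"dz":-0.0005,"twist":0,"grip":-0.6},{"dx":0,"dy":0,"dz":-0.001,"twist":0,"grip":-0.6},{"dx":0,"dy":0,"dz":-0.002,"twist":0,"grip":-0.6},{"dx":0,"dy":0,"dz":-0.002,"twist":0,"grip":-0.6},{"dx":0,"dy":0,"dz":-0.002,"twist":0,"grip":-0.6}]'
```

```text
t: 14.98
eef_pos: [0.4649, -0.1448, 0.1023]
ee_rot: [-3.141, -0.0, -1.913]
force: [-1.6, -0.2, 4.7]
width: 0.0396
gripper_force: 29.9
```

Contact at the expected floor height. Check with a slight press, then release.

```bash
python3 -m crank '[{"dx":0,"dy":0,"dz":-0.0005,"twist":0,"grip":-0.6},{"dx":0,"dy":0,"dz":-0.001,"twist":0,"grip":-0.6},{"dx":0,"dy":0,"dz":-0.001,"twist":0,"grip":-0.6},{"dx":0,"dy":0,"dz":-0.001,"twist":0,"grip":-0.6},{"dx":0,"dy":0,"dz":-0.001,"twist":0,"grip":-0.6}]'
python3 -m crank '[{"dx":0,"dy":0,"dz":0,"twist":0,"grip":0.3},{"dx":0,"dy":0,"dz":0.001,"twist":0,"grip":0.3},{"dx":0,"dy":0,"dz":0.001,"twist":0,"grip":0.3},{"dx":0,"dy":0,"dz":0.001,"twist":0,"grip":0.3},{"dx":0,"dy":0,"dz":0.001,"twist":0,"grip":0.3}]'
python3 -m crank '[{"dx":0,"dy":0,"dz":0,"twist":0,"grip":0.3},{"dx":0,"dy":0,"dz":0.01,"twist":0,"grip":0.3},{"dx":0,"dy":0,"dz":0.03,"twist":0,"grip":0.3},{"dx":0,"dy":0,"dz":0.06,"twist":0,"grip":0.3},{"dx":0,"dy":0,"dz":0.09,"twist":0,"grip":0.3}]'
python3 - <<'E'
from h import *
snap('wrist','w6')
im=cv2.imread('pics/w6_raw.png').astype(int);s=arm.get_state();print(s['eef_pos'],s['ee_rot'])
o=(im[:,:,2]>110)&(im[:,:,0]<60)&(im[:,:,1]<130)&(im[:,:,1]>60)
n,l,st,c=cv2.connectedComponentsWithStats(o.astype(np.uint8))
for i in range(1,n):
    if st[i,4]>150: print(st[i],c[i])
r=(im[:,:,2]>140)&(im[:,:,1]<60)&(im[:,:,0]<60)
n,l,st,c=cv2.connectedComponentsWithStats(r.astype(np.uint8))
for i in range(1,n):
    if st[i,4]>150: print('red',st[i],c[i])
a=np.radians(160.4);ex=np.array([np.cos(a),np.sin(a),0]);ey=np.array([-ex[1],ex[0],0]);C=np.array([.465,-.1450,0])
for z in(.135,.140,.147):print(z,[np.round(proj('w6',C+ex*x+ey*y+[0,0,z])).tolist() for x,y in((-.02,.031),(.02,.031),(.02,-.031),(-.02,-.031))])
E
```

```text
t: 15.4
eef_pos: [0.4652, -0.145, 0.1021]
ee_rot: [-3.14, -0.0, -1.913]
force: [-4.1, 1.0, 14.2]
width: 0.0399
gripper_force: 30.0
t: 15.82
eef_pos: [0.4646, -0.1446, 0.1015]
ee_rot: [3.141, -0.0, -1.914]
force: [-0.6, 0.7, -0.2]
width: 0.0566
gripper_force: 0.0
t: 16.23
eef_pos: [0.4639, -0.1447, 0.1919]
ee_rot: [3.14, -0.001, -1.914]
force: [0.2, 0.2, 0.6]
width: 0.0571
gripper_force: 0.0
[ 0.46738839 -0.1452487   0.19860655] [-3.13421654e+00  7.99688406e-04 -1.91238785e+00]
[224 171  57  41 921] [253.07600434 184.31053203]
red [  55  213   81   19 1425] [ 94.4        221.68280702]
0.135 [[221.0, 172.0], [280.0, 172.0], [278.0, 254.0], [223.0, 254.0]]
0.14 [[220.0, 174.0], [280.0, 174.0], [278.0, 257.0], [223.0, 257.0]]
0.147 [[219.0, 176.0], [281.0, 176.0], [279.0, 262.0], [222.0, 262.0]]
```

Cassette top in the image matches z = 0.135: fully home. On to the knob at about (0.564, −0.178).

```bash
python3 -m crank '[{"dx":0.005,"dy":-0.002,"dz":0.004,"twist":6,"grip":0.3},{"dx":0.012,"dy":-0.004,"dz":0.004,"twist":12,"grip":0.3},{"dx":0.019,"dy":-0.007,"dz":0.004,"twist":18,"grip":0.3},{"dx":0.026,"dy":-0.009,"dz":0.004,"twist":24,"grip":0.3},{"dx":0.033,"dy":-0.011,"dz":0.004,"twist":30,"grip":0.3}]'
python3 -m crank '[{"dx":0.007,"dy":-0.002,"dz":0,"twist":6,"grip":0.3},{"dx":0.014,"dy":-0.004,"dz":0,"twist":12,"grip":0.3},{"dx":0.02,"dy":-0.007,"dz":0,"twist":18,"grip":0.3},{"dx":0.027,"dy":-0.009,"dz":0,"twist":24,"grip":0.3},{"dx":0.033,"dy":-0.011,"dz":0,"twist":30,"grip":0.3}]'
python3 -m crank '[{"dx":0.007,"dy":-0.002,"dz":0,"twist":6,"grip":0.3},{"dx":0.014,"dy":-0.004,"dz":0,"twist":12,"grip":0.3},{"dx":0.021,"dy":-0.007,"dz":0,"twist":18,"grip":0.3},{"dx":0.029,"dy":-0.0095,"dz":0,"twist":25,"grip":0.3},{"dx":0.033,"dy":-0.0115,"dz":0,"twist":30,"grip":0.3}]'
python3 -m crank '[{"dx":0,"dy":0,"dz":0,"twist":0,"grip":0.3},{"dx":0,"dy":0,"dz":0,"twist":0,"grip":0.3},{"dx":0,"dy":0,"dz":0,"twist":0,"grip":0.3},{"dx":0,"dy":0,"dz":0,"twist":0,"grip":0.3},{"dx":0,"dy":0,"dz":0,"twist":0,"grip":0.3}]'
python3 - <<'E'
from h import *
snap('wrist','w7')
im=cv2.imread('pics/w7_raw.png').astype(int);s=arm.get_state();print(s['eef_pos'],np.degrees(s['ee_rot']))
r=((im[:,:,2]>140)&(im[:,:,1]<60)&(im[:,:,0]<60)).astype(np.uint8)
n,l,st,c=cv2.connectedComponentsWithStats(r)
for i in range(1,n):
    if st[i,4]>150: print('red',st[i],c[i],cv2.minAreaRect(cv2.findNonZero((l==i).astype(np.uint8))))
a=np.radians(160.3);ex=np.array([np.cos(a),np.sin(a),0]);ey=np.array([-ex[1],ex[0],0]);C=np.array([.564,-.178,.146])
print([np.round(proj('w7',C+ex*x+ey*y),1).tolist() for x,y in((-.03,.008),(.03,.008),(.03,-.008),(-.03,-.008))])
E
```

```text
t: 16.7
eef_pos: [0.4979, -0.1557, 0.1954]
ee_rot: [-3.141, 0.0, -1.385]
force: [-0.6, 0.3, 1.7]
width: 0.057
gripper_force: 0.0
t: 17.12
eef_pos: [0.531, -0.1667, 0.1951]
ee_rot: [3.141, 0.0, -0.861]
force: [0.6, -0.7, 0.5]
width: 0.0567
gripper_force: 0.0
t: 17.53
eef_pos: [0.5644, -0.1783, 0.195]
ee_rot: [3.141, 0.0, -0.336]
force: [-0.3, 0.3, 0.6]
width: 0.0568
gripper_force: 0.0
t: 17.95
eef_pos: [0.5634, -0.178, 0.1957]
ee_rot: [-3.142, -0.0, -0.344]
force: [0.5, 0.1, 0.8]
width: 0.057
gripper_force: 0.0
[ 0.56345679 -0.17800672  0.19570992] [-1.79993913e+02 -1.57765133e-02 -1.97045284e+01]
red [   0    0   96   56 2331] [46.96310596 25.61861862] ((44.948238372802734, 25.627059936523438), (25.46624183654785, 101.76795196533203), 67.16634368896484)
red [243 176  22  20 370] [252.61081081 184.64864865] ((253.5, 185.5), (19.0, 21.0), 90.0)
red [244 216  18  39 522] [253.85632184 234.06704981] ((252.5, 235.0), (38.0, 17.0), 90.0)
[[265.3, 174.1], [264.4, 255.9], [242.0, 256.0], [240.9, 174.2]]
```

```bash
python3 -m crank '[{"dx":0,"dy":0,"dz":-0.015,"twist":0,"grip":0.3},{"dx":0,"dy":0,"dz":-0.035,"twist":0,"grip":0.3},{"dx":0,"dy":0,"dz":-0.055,"twist":0,"grip":0.3},{"dx":0,"dy":0,"dz":-0.07,"twist":0,"grip":0.3},{"dx":0,"dy":0,"dz":-0.078,"twist":0,"grip":0.3}]'
python3 -m crank '[{"dx":0,"dy":0,"dz":0,"twist":0,"grip":-0.9},{"dx":0,"dy":0,"dz":0,"twist":0,"grip":-0.9},{"dx":0,"dy":0,"dz":0,"twist":0,"grip":-0.9},{"dx":0,"dy":0,"dz":0,"twist":0,"grip":-0.9},{"dx":0,"dy":0,"dz":0,"twist":0,"grip":-0.9}]' 60
python3 -m crank '[{"dx":0,"dy":0,"dz":0,"twist":0,"grip":-0.9},{"dx":0,"dy":0,"dz":0,"twist":0,"grip":-0.9},{"dx":0,"dy":0,"dz":0,"twist":0,"grip":-0.9},{"dx":0,"dy":0,"dz":0,"twist":0,"grip":-0.9},{"dx":0,"dy":0,"dz":0,"twist":0,"grip":-0.9}]'
```

```text
t: 18.42
eef_pos: [0.5625, -0.1779, 0.1157]
ee_rot: [3.141, 0.002, -0.344]
force: [-0.5, 0.1, 0.0]
width: 0.0573
gripper_force: 0.0
t: 18.83
eef_pos: [0.5642, -0.1781, 0.1186]
ee_rot: [-3.141, -0.002, -0.343]
force: [0.5, -0.6, 0.0]
width: 0.029
gripper_force: 0.0
t: 19.25
eef_pos: [0.5638, -0.1782, 0.118]
ee_rot: [3.142, -0.001, -0.343]
force: [-1.5, -0.5, 4.3]
width: 0.0158
gripper_force: 60.0
```

Gripped. Turn clockwise (negative twist) 72°, steadily.

```bash
python3 -m crank '[{"dx":0,"dy":0,"dz":0,"twist":-2,"grip":-0.9},{"dx":0,"dy":0,"dz":0,"twist":-5,"grip":-0.9},{"dx":0,"dy":0,"dz":0,"twist":-8,"grip":-0.9},{"dx":0,"dy":0,"dz":0,"twist":-11,"grip":-0.9},{"dx":0,"dy":0,"dz":0,"twist":-14,"grip":-0.9}]'
python3 -m crank '[{"dx":0,"dy":0,"dz":0,"twist":-3,"grip":-0.9},{"dx":0,"dy":0,"dz":0,"twist":-6,"grip":-0.9},{"dx":0,"dy":0,"dz":0,"twist":-9,"grip":-0.9},{"dx":0,"dy":0,"dz":0,"twist":-12,"grip":-0.9},{"dx":0,"dy":0,"dz":0,"twist":-15,"grip":-0.9}]'
python3 -c "
from h import *
print(arm.get_state()['moment'])"
```

```text
t: 19.67
eef_pos: [0.5638, -0.1782, 0.118]
ee_rot: [3.141, -0.0, -0.589]
force: [-1.7, -0.4, 4.3]
width: 0.0158
gripper_force: 60.2
t: 20.08
eef_pos: [0.5638, -0.1782, 0.118]
ee_rot: [3.141, -0.001, -0.849]
force: [-1.6, 0.5, 4.0]
width: 0.0155
gripper_force: 61.4
[0.18915587 0.57365329 1.34697114]
```

```bash
python3 -m crank '[{"dx":0,"dy":0,"dz":0,"twist":-3,"grip":-0.9},{"dx":0,"dy":0,"dz":0,"twist":-6,"grip":-0.9},{"dx":0,"dy":0,"dz":0,"twist":-9,"grip":-0.9},{"dx":0,"dy":0,"dz":0,"twist":-12,"grip":-0.9},{"dx":0,"dy":0,"dz":0,"twist":-15,"grip":-0.9}]'
python3 -m crank '[{"dx":0,"dy":0,"dz":0,"twist":-3,"grip":-0.9},{"dx":0,"dy":0,"dz":0,"twist":-6,"grip":-0.9},{"dx":0,"dy":0,"dz":0,"twist":-9,"grip":-0.9},{"dx":0,"dy":0,"dz":0,"twist":-12,"grip":-0.9},{"dx":0,"dy":0,"dz":0,"twist":-15,"grip":-0.9}]'
python3 -m crank '[{"dx":0,"dy":0,"dz":0,"twist":-3,"grip":-0.9},{"dx":0,"dy":0,"dz":0,"twist":-6,"grip":-0.9},{"dx":0,"dy":0,"dz":0,"twist":-9,"grip":-0.9},{"dx":0,"dy":0,"dz":0,"twist":-12,"grip":-0.9},{"dx":0,"dy":0,"dz":0,"twist":-13,"grip":-0.9}]'
python3 -m crank '[{"dx":0,"dy":0,"dz":0,"twist":0,"grip":-0.9},{"dx":0,"dy":0,"dz":0,"twist":0,"grip":-0.9},{"dx":0,"dy":0,"dz":0,"twist":0,"grip":-0.9},{"dx":0,"dy":0,"dz":0,"twist":0,"grip":-0.9},{"dx":0,"dy":0,"dz":0,"twist":0,"grip":-0.9}]'
python3 -c "
from h import *
s=arm.get_state();print(s['moment'],np.degrees(s['ee_rot']))"
```

```text
t: 20.5
eef_pos: [0.5638, -0.1781, 0.118]
ee_rot: [-3.141, -0.0, -1.113]
force: [-1.9, 0.5, 4.4]
width: 0.0155
gripper_force: 60.0
t: 20.92
eef_pos: [0.5638, -0.1781, 0.118]
ee_rot: [-3.141, -0.0, -1.375]
force: [-1.2, 0.7, 4.5]
width: 0.0159
gripper_force: 60.0
t: 21.33
eef_pos: [0.5638, -0.1781, 0.118]
ee_rot: [-3.141, -0.0, -1.602]
force: [-1.9, 2.4, 6.3]
width: 0.0155
gripper_force: 60.0
t: 21.75
eef_pos: [0.5639, -0.1781, 0.118]
ee_rot: [-3.141, 0.0, -1.599]
force: [-1.3, 1.1, 5.0]
width: 0.0154
gripper_force: 60.0
[ 0.33605324  0.44765211 -0.21032875] [-1.79962090e+02  1.61568370e-03 -9.16191584e+01]
```

```bash
python3 -m crank '[{"dx":0,"dy":0,"dz":0,"twist":0,"grip":0.3},{"dx":0,"dy":0,"dz":0,"twist":0,"grip":0.3},{"dx":0,"dy":0,"dz":0,"twist":0,"grip":0.3},{"dx":0,"dy":0,"dz":0,"twist":0,"grip":0.3},{"dx":0,"dy":0,"dz":0,"twist":0,"grip":0.3}]'
python3 -m crank '[{"dx":0,"dy":0,"dz":0.015,"twist":0,"grip":0.3},{"dx":0,"dy":0,"dz":0.04,"twist":0,"grip":0.3},{"dx":0,"dy":0,"dz":0.07,"twist":0,"grip":0.3},{"dx":0,"dy":0,"dz":0.1,"twist":0,"grip":0.3},{"dx":0,"dy":0,"dz":0.12,"twist":0,"grip":0.3}]'
python3 -m crank '[{"dx":-0.01,"dy":-0.025,"dz":0,"twist":0,"grip":0.3},{"dx":-0.02,"dy":-0.055,"dz":0,"twist":0,"grip":0.3},{"dx":-0.03,"dy":-0.085,"dz":0,"twist":0,"grip":0.3},{"dx":-0.045,"dy":-0.115,"dz":0,"twist":0,"grip":0.3},{"dx":-0.055,"dy":-0.14,"dz":0,"twist":0,"grip":0.3}]'
python3 -m crank '[{"dx":-0.01,"dy":-0.025,"dz":0,"twist":0,"grip":0.3},{"dx":-0.02,"dy":-0.055,"dz":0,"twist":0,"grip":0.3},{"dx":-0.03,"dy":-0.08,"dz":0,"twist":0,"grip":0.3},{"dx":-0.04,"dy":-0.1,"dz":0,"twist":0,"grip":0.3},{"dx":-0.045,"dy":-0.11,"dz":0,"twist":0,"grip":0.3}]'
python3 - <<'E'
from h import *
snap('top','top3')
im=cv2.imread('pics/top3_raw.png');b=im[135:255,80:342]
cv2.imwrite('pics/f.png',cv2.resize(b,None,fx=3,fy=3,interpolation=cv2.INTER_CUBIC))
E
```

```text
t: 22.17
eef_pos: [0.5635, -0.1781, 0.1173]
ee_rot: [3.141, 0.0, -1.599]
force: [0.6, 0.1, -0.2]
width: 0.0437
gripper_force: 0.0
t: 22.58
eef_pos: [0.5643, -0.1784, 0.2406]
ee_rot: [-3.139, -0.001, -1.599]
force: [1.4, 0.1, 1.0]
width: 0.0568
gripper_force: 0.0
t: 23.0
eef_pos: [0.5074, -0.3195, 0.2375]
ee_rot: [3.141, 0.0, -1.6]
force: [0.2, -0.7, 0.1]
width: 0.0569
gripper_force: 0.0
t: 23.42
eef_pos: [0.4622, -0.4301, 0.2371]
ee_rot: [3.141, 0.0, -1.601]
force: [0.8, -0.3, -0.5]
width: 0.057
gripper_force: 0.0
```

View pics/f.png

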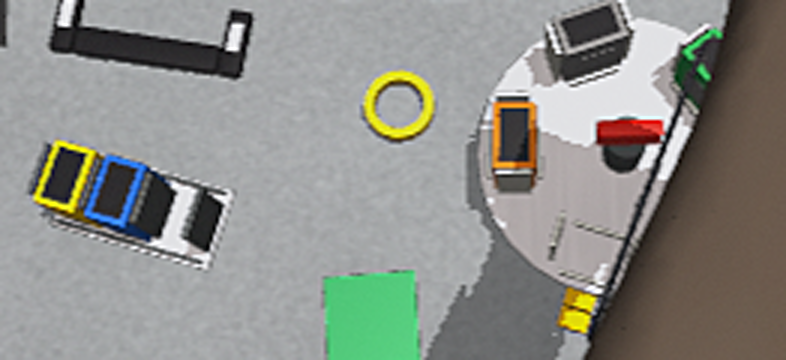

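The wheel turned one click clockwise: the orange cassette sits home at (515,140), the other empty pocket is now at the tab (578,310), and the rack, tape and trim piece are undisturbed.

```bash
python3 -c "
from station import arm
print(arm.job_done())"
```

```text
the job is handed in; nothing more can be done
None
```

The orange cassette is fully home in its pocket, the carousel is turned one click clockwise and released, and the job was handed in at about 23.5 s of the 61 s allowed.

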